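# Press the lid home on an imaging chamber with the pedal press

## Robot

A 6-joint arm with a two-finger parallel gripper is mounted at the origin on the work surface. World frame = base frame: x ahead of the robot, y to its left, z up, the work surface at z = 0. Lengths are in m, angles in degrees, forces in N, time in s.
With the tool pointing down it reaches from about 0.325 to 0.85 m from the base axis. Payload 15.5 kg.
Tool frame: the origin (TCP) lies midway between the tips of the shut fingers; the grasp point (between the pads) lies 19 mm behind it; y points along the fingers, x is the direction in which the jaws open and shut, and the axes are right-handed (so a half turn about y gives the same grasp; the last joint's range is limited). The gripper opens to 91 mm and grips with 3 to 60 N. Pads are 32 mm wide; open, the fingers measure 118 mm over their backs; the gripper's body (76 mm by 178 mm) begins 60 mm behind the grasp point.
Start: joints at [-81.561, 28.281, 77.091, -0, 74.628, -5.472], TCP at [0.15, -0.607, 0.179] pointing down, gripper open.
Joint ranges: [-166.48, 166.48], [-47.26, 123.95], [12.59, 153.08], [-70.14, 250.14], [6.76, 159.57], [-176.63, 176.63]. Speed limits (degrees/s): [108.29, 108.29, 147.25, 172.46, 172.46, 172.46].

## Interface

Orientations are given as a 3x3 rotation matrix whose columns are the frame's x, y, z axes.
In Python, from bench import ctrl gives the robot as it stands. The module is installed in compiled form; this text tells all that it offers. Calls block until the motion is done:
- ctrl.goto(position, orientation): joint-space move of the TCP to a pose.
- ctrl.move_l(position, vel=0.15, ori=None, contact_N=None): straight line of the TCP; ori=None keeps the orientation; vel is the mean speed in m/s. With contact_N (N) it stops when the force on the tool has changed by that much, and returns True; else False.
- ctrl.movej(angles): joint-space move.
- ctrl.command_gripper(opening): opening from 0.0 (shut) to 1.0 (fully open); the grip force is fixed at half the most; returns when the fingers have stopped.
- ctrl.sleep(seconds).
- ctrl.ik(position, orientation): joint angles nearest the present ones, or None.
- ctrl.read_camera(name): name is "scene" or "top" or "wrist"; returns the picture (480x640x3 uint8, blue, green, red); there is no depth.
- ctrl.camera_params(name): a dict with "fx", "fy", "cx", "cy" (pixels), "D" ([k1, k2, p1, p2, k3] as OpenCV has them; the pictures are not rectified), "pose" (4x4, takes a point from camera to world coordinates); the wrist camera has in their place "T_tool_cam" (4x4, takes a point from camera to tool coordinates, whose origin is the TCP and whose axes are the tool frame's). Camera axes: x right, y up, looking along -z (the intrinsics and any distortion apply to the point x, -y, -z); pixel columns grow to the right and rows downward; lengths in m; the calibration is good to about 2 mm. A picture is of the moment at which its call begins: read the wrist's pose just before it. camera_params takes no time and is no camera call.
A pose or a line that the arm cannot do raises ctrl.MotionError and nothing moves.
- ctrl.sign_off(): hands the job in, once; it reports no verdict.
Readings, each from a call of its own:
- ctrl.current_t(): time.
- ctrl.current_q(): joint angles.
- ctrl.current_dq(): joint speeds.
- ctrl.current_effort(): joint torques, N m.
- ctrl.current_tool_pos(): TCP position.
- ctrl.current_eef_rot(): TCP orientation.
- ctrl.current_contact_force(): force on the tool from outside, world axes, zero at the start.
- ctrl.current_wrist_torque(): the same for the moment, N m.
- ctrl.current_grip_width(): opening from 0.0 (shut) to 1.0 (fully open).
Only numpy, scipy, OpenCV 4.12 (cv2) and the standard library are available. Lean on these libraries where they do the work, as an engineer would, in place of code of your own. Each camera call takes 0.05 s, during which the arm holds its last target. There are 200 camera calls.

## Task

Close the imaging chamber in the bench press: push the carrier all the way in under the ram by its blue knob, then press the pedal right down to its stop, keep it down for a good second so that the orange lid goes home, and let the pedal come up under control, never letting it snap back. Then draw the carrier all the way out again, with the chamber still in its nest, and let go. Work the pedal only while the carrier is fully in, do not touch the chamber or its lid, and leave the other things on the bench where they are.

Things in the scene. Friction and masses are not known exactly. Their poses are not given: they have to be found in the camera images.
- press: White bench press, fixed. Origin: on the bench under the ram's axis; -x points out of its open front towards the robot (yaw within 0.2 rad). Base plate 160 mm wide, x -160 to +60 mm, 20 mm high. Two posts, 18 mm in diameter at x 10, y +-62 mm, carry the head.
- press_head (a point): Middle of the front face of the press's white head, 25 mm in front of the ram's axis, 145 mm above the bench. The head is 150 mm wide, 60 mm deep, 120 to 170 mm above the bench; a black drum on it reaches 225 mm. With the carrier in, the knob stands 90 mm in front of this face: keep a wide gripper's body clear, e.g. by closing it along the press's y axis.
- carrier (a joint): Slide of the aluminium carrier along the press's +x axis, in m: 0 fully out against its front stop (the start), 0.080 fully in, chamber under the ram. Friction about 1.5 N, light damping; it stays where it is left.
- carrier_knob (a point): Point on the axis of the upright round blue knob on the front end of the carrier, at gripping height, 63 mm above the bench. The knob is 24 mm in diameter from 48 mm to 81 mm above the bench, on a stem 16 mm in diameter; the carrier's top is 28 mm above the bench and 66 mm wide. It moves with the carrier.
- ram (a joint): Descent of the ram in m: 0 up, about 0.037 fully down, in proportion to the pedal's angle, which alone drives it. Its black pressing face is sprung; raised, it hangs 84 mm above the bench.
- pedal: White base of the pedal, 190 x 130 mm, fixed to the bench apart from the press; origin on the bench at its centre. The hinge is at its +x end, the free end of the treadle points along -x (towards the robot). Yaw varies by up to 0.4 rad.
- treadle_hinge (a point): Middle of the pedal's hinge axis, 26 mm above the bench, 70 mm along the base's +x; the axis is parallel to the base's y.
- treadle_pad (a point): Best place to press: on the blue ribbed top, on the middle line, 110 mm from the hinge along the treadle and 6.5 mm above the plane through the hinge axis; moves with it. The treadle is 145 x 90 mm; the blue pad spans 52 to 142 mm from the hinge. Up, it rises to its free end at 0.37 rad (point 72 mm above the bench); on its stop at 0.05 rad (38 mm).
- treadle (a joint): Angle of the treadle in rad: 0 up (at rest), 0.32 down on its stop. A spring pushes it back up; pressing at the pad takes about 3 N at first, rising to about 12 N. Let go suddenly it snaps up at several rad/s; below 2.5 rad/s counts as under control.
- chamber: Round steel imaging chamber, 60 mm diameter, 14 mm high, loose in the carrier's nest (a black rim 4 mm deep around its foot, about 2 mm of play). Origin: centre of its underside, 32 mm above the bench. When the carrier is in, it lies under the ram.
- chamber_lid (a joint): How far the orange lid (52 mm diameter) is pressed into the chamber, in m: 0 to 0.002 at the start (its top then 24 to 26 mm above the chamber's underside), 0.008 fully home (18 mm). It stays by friction (about 3 N).
- objective: Bystander: black microscope objective standing on the bench, 35 mm diameter, 46 mm high. Origin under its centre.
- vial: Bystander: small amber vial with red cap, 24 mm diameter, 45 mm high. Origin under its centre.
- dish: Bystander: clear closed culture dish, 60 mm diameter, 15 mm high. Origin under its centre.
- reagent: Bystander: glass bottle with blue cap, 64 mm diameter, 130 mm high. Origin under its centre.
- tipbox: Bystander: blue box 85 x 120 x 60 mm. Origin under its centre.
- screwdriver: Bystander: screwdriver 160 mm long, lying on the bench.
- beaker: Bystander: glass beaker, 70 mm diameter, 90 mm high. Origin under its centre.
Mind the look-alikes: they are no part of the job. What is shaped like the pedal but yellow is not meant. Of the things that look like the chamber, the larger one is meant.

How it is judged (in metres and radians):
On the way, in this order (a step that is already met when the one before it is completed fails the run):
1. the carrier is fully in under the ram, the lid not yet pressed and the pedal up (value of joint carrier above 0.076 m and value of joint chamber_lid below 0.004 m and value of joint treadle below 0.06 rad), for 0.1 s.
2. the pedal is held down on its stop for most of a second, the carrier fully in and the lid home (value of joint treadle above 0.295 rad and value of joint carrier above 0.074 m and value of joint chamber_lid above 0.0065 m), for 0.8 s.
3. the pedal is up again with the carrier still in (value of joint treadle below 0.05 rad and value of joint carrier above 0.07 m), for 0.1 s.
At the end, for the whole second after the job is handed in: The carrier is fully out (within 6 mm of its front stop), the chamber sits flat and at rest in the carrier's nest with its lid home (within 1.5 mm), and the pedal is up (within 0.05 rad) (value of joint carrier below 0.006 m and value of joint treadle below 0.05 rad and value of joint chamber_lid above 0.0065 m and x of chamber in the frame of press between -0.087 and -0.068 m and y of chamber in the frame of press between -0.006 and 0.006 m and z of chamber in the frame of press below 0.035 m and angle between chamber's own z axis and vertical below 0.06 rad and linear speed of chamber below 0.02 m/s); the robot touches nothing.
It fails at once if the pedal is worked while the carrier is not fully in (value of joint treadle above 0.1 rad and value of joint carrier below 0.072 m).
It fails at once if the pedal snaps back up (faster than 2.5 rad/s) (velocity of joint treadle below -2.5 rad/s).
It fails at once if the robot touches the chamber or its lid (contact force between any of the fingers, the arm and chamber above 0.5 N).
It fails at once if a bystander is moved by more than 20 mm (distance of any of objective, vial, dish, reagent, tipbox, screwdriver, beaker from where it was at the start of the episode above 0.02 m).
It also fails if it takes over 70 s, if anything falls off the work surface, if the arm or the gripper's body presses on something with over 40 N, if the wrist force passes 120 N, or if a joint passes its speed limit or range.

## Working session

There is one attempt and no reset: what is moved stays moved. The work goes in short steps, each a Python script; the robot and the scene stay as the last script left them, time stands still between calls to the robot, and variables do not carry over. Pictures are saved under pics/ and viewed, about 8 in all and at most 12, crops included, and the job is handed in when it is done.

```bash
mkdir -p pics
cat > h.py <<'E'
import numpy as np, cv2
from bench import ctrl
def cam(n):
    p=ctrl.camera_params(n)
    if 'pose' in p: T=np.array(p['pose'])
    else:
        W=np.eye(4);W[:3,:3]=ctrl.current_eef_rot();W[:3,3]=ctrl.current_tool_pos();T=W@np.array(p['T_tool_cam'])
    return np.array([[p['fx'],0,p['cx']],[0,p['fy'],p['cy']],[0,0,1.]]),np.array(p['D'],float),T
def shot(n,f):
    c=cam(n);im=ctrl.read_camera(n);cv2.imwrite(f,im);np.savez(f+'.npz',K=c[0],D=c[1],T=c[2]);return im
def ld(f):
    z=np.load(f+'.npz');return z['K'],z['D'],z['T']
def atz(c,uv,z):
    K,D,T=c
    q=cv2.undistortPoints(np.array([[uv]],float),K,D)[0,0]
    d=T[:3,:3]@np.array([q[0],-q[1],-1]);o=T[:3,3]
    return o+d*(z-o[2])/d[2]
def proj(c,P):
    K,D,T=c
    X=(np.atleast_2d(P)-T[:3,3])@T[:3,:3]
    X=X*np.array([1,-1,-1])
    return cv2.projectPoints(X,np.zeros(3),np.zeros(3),K,D)[0][:,0]
E
python3 - <<'E'
from h import *
print(ctrl.current_t())
for n in('top','scene'):
    shot(n,f'pics/{n}0.png');c=cam(n);print(n,c[2].round(3).tolist(),c[0][0,0],c[1])
E
```

```text
0.0
top [[0.003, 0.983, -0.183, 0.391], [-1.0, 0.008, 0.029, -0.012], [0.03, 0.182, 0.983, 1.094], [0.0, 0.0, 0.0, 1.0]] 433.0807068077785 [-0.07823961  0.          0.          0.          0.        ]
scene [[0.161, -0.581, 0.798, 1.463], [0.987, 0.109, -0.12, -0.146], [-0.017, 0.807, 0.591, 0.771], [0.0, 0.0, 0.0, 1.0]] 454.5833828787953 [-0.07587219  0.          0.          0.          0.        ]
```

View pics/top0.png

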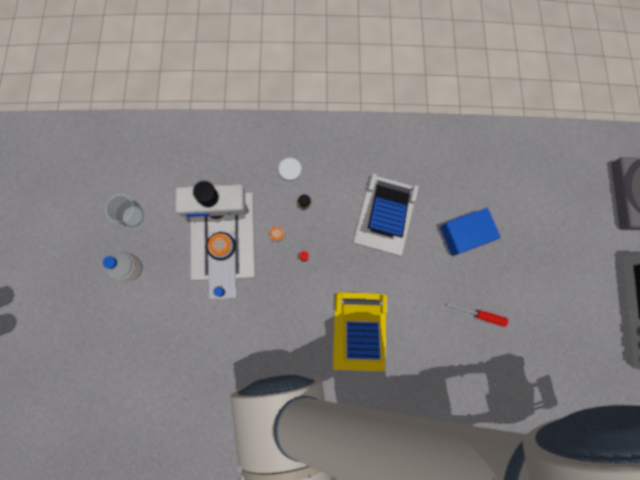

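View pics/scene0.png

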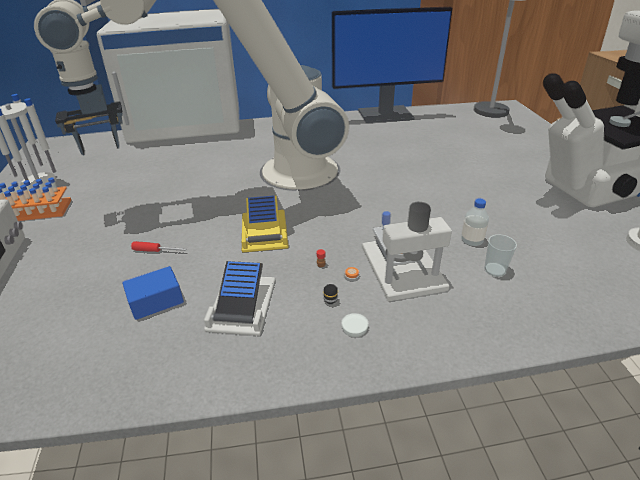

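Top view: the press is at about (220,240) with its knob at (219,292), and the chamber in the nest at (220,245). The small look-alike chamber is at (277,234). There are two pedals, white at (387,214) and yellow at (360,333); the white one is meant. I'll confirm this in one enlarged crop.

Run:
```python
import cv2
im=cv2.imread('pics/top0.png')[160:310,170:430]
cv2.imwrite('pics/c0.png',cv2.resize(im,None,fx=3,fy=3,interpolation=cv2.INTER_CUBIC))
```

```text
(no output)
```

View pics/c0.png

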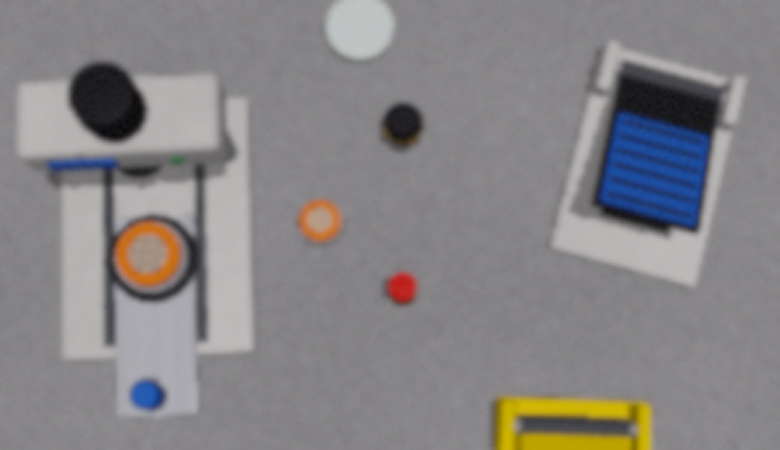

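The crop agrees: white pedal at (640,165) in crop pixels, the large orange-lidded chamber in the nest at (150,255), and the small one loose on the bench at (320,220). The yellow pedal is at the bottom. Next I'll fit both poses.

```bash
cat > fit.py <<'E'
from h import *
from scipy.optimize import least_squares
c=ld('pics/top0.png')
f=lambda l:np.array(l,float)/3+[170,160]
def W(p,L):
    L=np.atleast_2d(L);C,S=np.cos(p[2]),np.sin(p[2])
    return L@np.array([[C,-S,0],[S,C,0],[0,0,1]]).T+[p[0],p[1],0]
# press; image left = +y
L=np.array([[-.16,.08,.02],[-.16,-.08,.02],[-.195,0,.081],[-.08,0,.057],[-.025,.075,.17],[-.025,-.075,.17]])
uv=f([[63,358],[253,350],[147,394],[150,255],[20,157],[219,153]])
r=least_squares(lambda p:(proj(c,W(p,L))-uv).ravel(),[.7,.25,0]);print('press',r.x.round(4),r.fun.reshape(-1,2).round(1).tolist())
pr=r.x
def tre(rr,y,a,h=.0065): return [.07-rr*np.cos(a)+h*np.sin(a),y,.026+rr*np.sin(a)+h*np.cos(a)]
def L2(w,z):return np.array([tre(.142,w,.37),tre(.142,-w,.37),tre(.052,w,.37),tre(.052,-w,.37),[-.095,.065,z],[-.095,-.065,z]])
uv2=f([[597,203],[697,229],[621,110],[712,134],[553,247],[695,286]])
r=least_squares(lambda p:(proj(c,W(p,L2(p[3],p[4])))-uv2).ravel(),[.65,-.1,0,.04,.012],x_scale=[.1,.1,.1,.01,.01]);print('pedal',r.x.round(4),r.fun.reshape(-1,2).round(1).tolist())
pe=r.x
print('knob',W(pr,[-.195,0,.063]),'single',atz(c,uv[2],.081),'pad',W(pe,tre(.11,0,.37)),'down',W(pe,tre(.11,0,.05)))
np.savez('fit.npz',pr=pr,pe=pe)
E
python3 fit.py
```

```text
press [0.645  0.1964 0.0474] [[-0.4, 0.7], [0.9, 0.9], [-0.8, 0.2], [-0.2, -0.6], [-0.8, 0.1], [1.2, -1.2]]
pedal [ 0.6551 -0.2238 -0.2651  0.0404  0.0139] [[1.0, -1.4], [0.2, -1.1], [-0.9, 0.8], [-0.2, 1.3], [-1.1, -0.0], [0.9, 0.6]]
knob [[0.45021128 0.18719079 0.063     ]] single [0.45063731 0.1853452  0.081     ] pad [[ 0.62591571 -0.2158608   0.07183783]] down [[ 0.61690945 -0.2134161   0.03798959]]
```

```bash
cat >> h.py <<'E'
z=np.load('fit.npz') if __import__('os').path.exists('fit.npz') else None
def down(yaw,s=1):
    x=s*np.array([-np.sin(yaw),np.cos(yaw),0]);y=np.array([0,0,-1.]);return np.column_stack([x,y,np.cross(x,y)])
E
python3 - <<'E'
from h import *
print(np.round(ctrl.current_eef_rot(),3).tolist())
pr=z['pr'];k=np.array([.4502,.1865,.20])
for s in(1,-1):print(s,np.round(ctrl.ik(k,down(pr[2],s)),1))
s=min((1,-1),key=lambda s:abs(ctrl.ik(k,down(pr[2],s))[5]))
ctrl.goto(k,down(pr[2],s));shot('wrist','pics/w1.png')
print(s,proj(ld('pics/w1.png'),[[.4502,.1865,.081]]),ctrl.current_tool_pos(),ctrl.current_t())
E
```

```text
[[0.24, -0.0, 0.971], [-0.971, 0.001, 0.24], [-0.001, -1.0, 0.0]]
1 [ 15.5  15.9  94.2  -0.   69.9 -77.2]
-1 [ 15.5  15.9  94.2  -0.   69.9 102.8]
1 [[320.87572571 225.67582551]] [0.45049571 0.18605428 0.19995341] 3.125
```

View pics/w1.png

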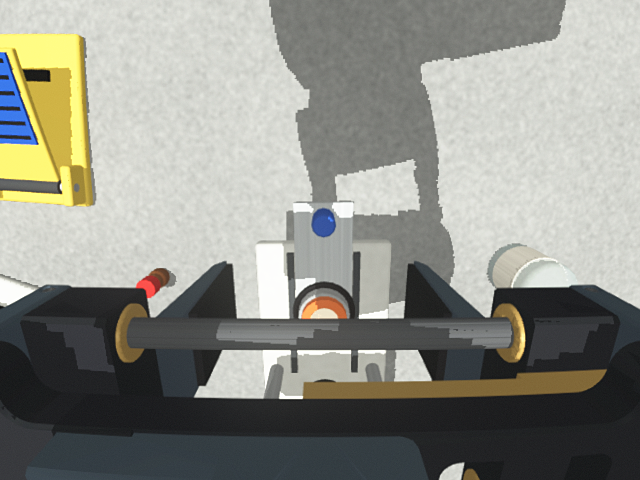

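The knob top is at about (323,221), against a prediction of (321,226). That agrees to within a few mm. I'll check the reagent's clearance, then grasp and push in.

Run:
```python
from h import *
c=ld('pics/top0.png');print('reagent cap',atz(c,(110,262),.13).round(3))
pr=z['pr'];R=down(pr[2]);ax=np.array([np.cos(pr[2]),np.sin(pr[2]),0])
k=atz(ld('pics/w1.png'),(323,221),.081);print('knob',k.round(4))
k[2]=.044
ctrl.move_l([k[0],k[1],.12]);ctrl.command_gripper(.6)
h=ctrl.move_l(k,vel=.1,contact_N=8);print('down hit',h,ctrl.current_tool_pos())
if not h:
    ctrl.command_gripper(0);w=ctrl.current_grip_width()*91;print('grip mm',w,ctrl.current_contact_force())
    if w>18:
        p=np.array(ctrl.current_tool_pos());h=ctrl.move_l(p+ax*.086,vel=.08,contact_N=12)
        q=np.array(ctrl.current_tool_pos());print('hit',h,((q-p)@ax).round(4),ctrl.current_contact_force(),ctrl.current_t())
```

```text
reagent cap [0.511 0.425 0.13 ]
knob [0.4455 0.1883 0.081 ]
down hit False [0.44583002 0.18839981 0.04439203]
grip mm 0.6490937576796131 [-0.03765067  0.47553249 31.19260253]
```

Run:
```python
from h import *
print(ctrl.current_tool_pos(),ctrl.current_contact_force(),ctrl.current_grip_width())
a=shot('scene','pics/s2.png');b=shot('wrist','pics/w2.png')
a=cv2.resize(a[160:310,330:480],(400,400),interpolation=cv2.INTER_CUBIC)
b=cv2.resize(b,(400,300));b=cv2.copyMakeBorder(b,0,100,0,0,0)
cv2.imwrite('pics/m2.png',np.hstack([a,b]))
```

```text
[0.4478612  0.18893604 0.04573299] [-0.03765067  0.47553249 31.19260253] 0.007132898436039705
```

View pics/m2.png

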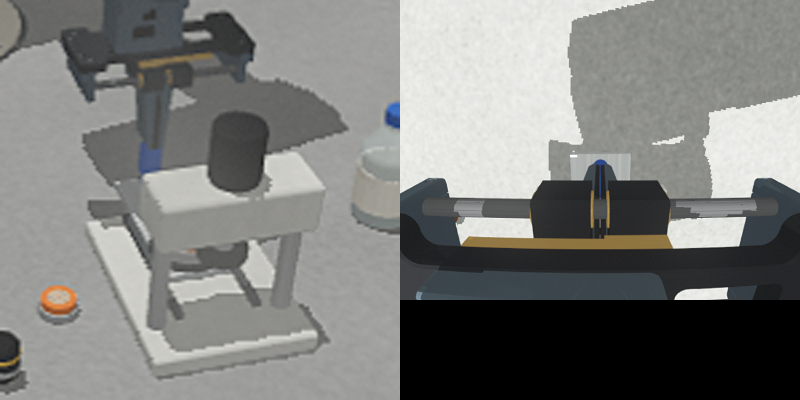

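Run:
```python
from h import *
s=ld('pics/s2.png');f=400/150
t=np.array([.4479,.1889,.0457])
for zz in(.0457,.063,.081,.11):
    print(zz,'scene',((proj(s,[t[0],t[1],zz])-[330,160])*f).round(),'wrist',(proj(ld('pics/w2.png'),[t[0],t[1],zz])*.625+[400,0]).round())
w=np.load('pics/w2.png.npz')['T'];print(w.round(3))
b=cv2.imread('pics/w2.png')[220:400,220:420];a=cv2.imread('pics/s2.png')[170:240,350:430]
cv2.imwrite('pics/m3.png',np.hstack([cv2.resize(b,(400,360),interpolation=2),cv2.resize(a,(400,360),interpolation=2)]))
```

```text
0.0457 scene [[143. 168.]] wrist [[600. 168.]]
0.063 scene [[144. 155.]] wrist [[600. 175.]]
0.081 scene [[146. 140.]] wrist [[600. 183.]]
0.11 scene [[147. 117.]] wrist [[600. 200.]]
[[-0.047 -0.961 -0.274  0.371]
 [ 0.999 -0.045 -0.013  0.185]
 [ 0.    -0.275  0.962  0.251]
 [ 0.     0.     0.     1.   ]]
```

View pics/m3.png

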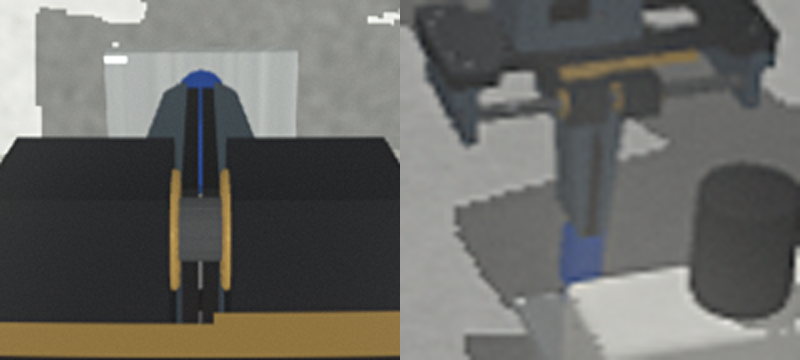

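Run:
```python
from h import *
P=lambda n:print(n,np.round(ctrl.current_tool_pos(),4),np.round(ctrl.current_contact_force(),1),np.round(ctrl.current_wrist_torque(),2),round(ctrl.current_grip_width(),3))
P('now');ctrl.sleep(.2);P('.2');ctrl.command_gripper(.15);P('o.15');ctrl.command_gripper(.3);P('o.3');ctrl.command_gripper(.6);P('o.6');ctrl.sleep(.2);P('o')
a=shot('scene','pics/s3.png');b=shot('wrist','pics/w3.png')
a=cv2.resize(a[165:235,350:430],(400,360),interpolation=2);b=cv2.resize(b[150:420,170:470],(400,360),interpolation=2)
cv2.imwrite('pics/m4.png',np.hstack([b,a]))
```

```text
now [0.4478 0.1889 0.0457] [-0.7 -0.3 31.6] [ 0.07 -0.19  0.01] 0.003
.2 [0.4478 0.1889 0.0457] [-0.2  0.7 31.9] [ 0.06 -0.2   0.04] 0.006
o.15 [0.4478 0.1885 0.0455] [ 1.5 -4.1 27.1] [-0.66 -0.56 -0.03] 0.147
o.3 [0.4454 0.1883 0.0439] [-0.4 -0.3 -0.1] [ 0.11 -0.13 -0.07] 0.3
o.6 [0.4455 0.1883 0.044 ] [0.1 0.2 0.3] [ 0.16 -0.12 -0.03] 0.6
o [0.4455 0.1883 0.044 ] [ 0.1  1.1 -0.3] [ 0.12 -0.17  0.02] 0.602
```

View pics/m4.png

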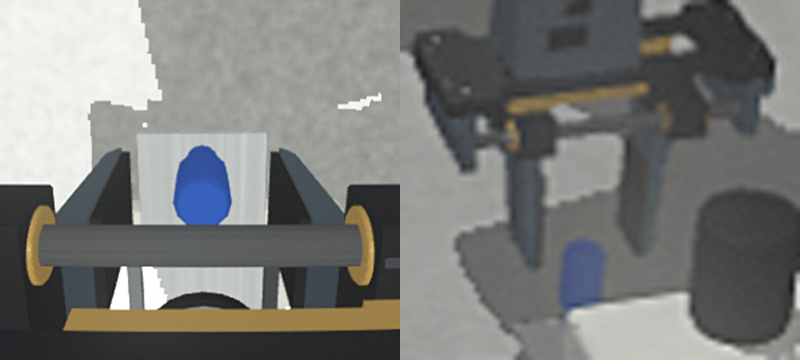

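Run:
```python
from h import *
from scipy.optimize import least_squares
obs=[('w1',(323,221)),('w3',(322,301)),('top0',(219,291.3)),('s3',(386.6,213))]
def tri(o):
    r=least_squares(lambda P:np.concatenate([(proj(ld(f'pics/{n}.png'),P)-u).ravel() for n,u in o]),[.45,.19,.06]);print(r.x.round(4),r.fun.round(1))
tri(obs);tri([obs[0],obs[2]]);tri([obs[1],obs[3]]);tri([obs[2],obs[3]])
# tips: press-side lower corner (scene) - project assumed corners
ax=np.array([np.cos(.0474),np.sin(.0474),0]);ay=np.array([-ax[1],ax[0],0])
for zz in(.044,.063,.079):
  for n in('s3','w3'):
    P=[np.array([.4455,.1883,zz])+ax*a+ay*b for b in(.0273,-.0273) for a in(-.016,.016)]
    q=proj(ld(f'pics/{n}.png'),P)
    q=(q-[350,165])*[5,360/70]+[400,0] if n=='s3' else (q-[170,150])/.75
    print(zz,n,q.round().tolist())
```

```text
[0.4481 0.189  0.083 ] [ 0.6  3.1 -0.4 -1.3 -1.8  1.1 -1.9 -0.9]
[0.451 0.189 0.057] [0.2 0.2 0.4 0.5]
[0.45   0.1894 0.0806] [ 0.3  0.1 -1.6  0.1]
[0.4514 0.1887 0.0811] [-1.4 -0.3 -1.7  0.3]
0.044 s3 [[603.0, 277.0], [622.0, 309.0], [512.0, 290.0], [529.0, 322.0]]
0.044 w3 [[260.0, 126.0], [257.0, 190.0], [142.0, 126.0], [144.0, 190.0]]
0.063 s3 [[606.0, 248.0], [625.0, 280.0], [513.0, 261.0], [531.0, 293.0]]
0.063 w3 [[265.0, 139.0], [262.0, 208.0], [136.0, 139.0], [139.0, 208.0]]
0.079 s3 [[608.0, 224.0], [627.0, 255.0], [515.0, 237.0], [532.0, 268.0]]
0.079 w3 [[271.0, 152.0], [267.0, 225.0], [131.0, 152.0], [134.0, 225.0]]
```

The measured fingertips sit at z≈0.079 while the reported TCP is 0.044. Both views match this, and so does the contact on the knob's top. So the real tips are about 35 mm behind the stated TCP, and I'll correct for that: descend further with contact sensing.

Run:
```python
from h import *
pr=z['pr'];ax=np.array([np.cos(pr[2]),np.sin(pr[2]),0])
ctrl.move_l([.4500,.1885,.044],vel=.05)
h=ctrl.move_l([.4500,.1885,.011],vel=.05,contact_N=5);print('down hit',h,ctrl.current_tool_pos())
if not h:
    ctrl.command_gripper(0);w=ctrl.current_grip_width()*91;print('grip mm',w,np.round(ctrl.current_contact_force(),1))
    if 18<w<30:
        p=np.array(ctrl.current_tool_pos());h=ctrl.move_l(p+ax*.087,vel=.06,contact_N=12)
        q=np.array(ctrl.current_tool_pos());print('hit',h,((q-p)@ax).round(4),np.round(ctrl.current_contact_force(),1),ctrl.current_t())
```

```text
down hit False [0.45007826 0.18852056 0.0110526 ]
grip mm 23.415262578945757 [-0.5 10.3 -1.2]
hit True 0.0782 [-3.5  2.7  8.3] 11.2667
```

Run:
```python
from h import *
pr=z['pr'];ax=np.array([np.cos(pr[2]),np.sin(pr[2]),0])
P=lambda n:print(n,np.round(ctrl.current_tool_pos(),4),np.round(ctrl.current_contact_force(),1),round(ctrl.current_grip_width()*91,1))
P('a');ctrl.sleep(.3);P('b')
for i in range(4):
    p=np.array(ctrl.current_tool_pos());h=ctrl.move_l(p+ax*.002,vel=.02,contact_N=15);P(h)
    if abs(np.array(ctrl.current_contact_force())@ax)>12: break
shot('wrist','pics/w5.png');shot('top','pics/t5.png')
a=cv2.imread('pics/t5.png')[160:310,170:290];b=cv2.imread('pics/w5.png')
cv2.imwrite('pics/m5.png',np.hstack([cv2.resize(b,(400,300)),cv2.resize(a,(375,469),interpolation=2)[:300]]))
```

```text
a [0.5284 0.1939 0.011 ] [-3.5  2.7  8.3] 23.3
b [0.5284 0.1939 0.011 ] [-2.7  1.2  7.4] 23.0
False [0.5282 0.1938 0.011 ] [-10.8   1.2  11.7] 23.2
False [0.5283 0.1939 0.011 ] [-9.6  0.9 10. ] 23.5
False [0.5283 0.1939 0.011 ] [-11.1   1.1  10.3] 23.3
False [0.5283 0.1939 0.0111] [-8.5  0.5 10. ] 23.1
```

View pics/m5.png

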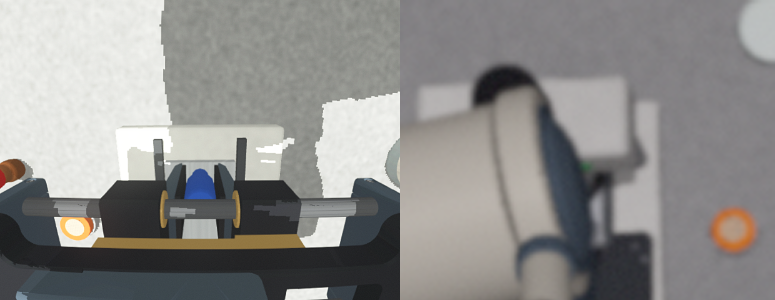

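Run:
```python
from h import *
pr=z['pr'];pe=z['pe'];ax=np.array([np.cos(pr[2]),np.sin(pr[2]),0])
P=lambda n:print(n,np.round(ctrl.current_tool_pos(),4),np.round(ctrl.current_contact_force(),1),round(ctrl.current_grip_width()*91,1))
p=np.array(ctrl.current_tool_pos());h=ctrl.move_l(p+ax*.006,vel=.03,contact_N=25);P(h)
ctrl.move_l(p,vel=.03);P('relax')
ctrl.command_gripper(.6);P('open')
p=np.array(ctrl.current_tool_pos());ctrl.move_l([p[0],p[1],.13],vel=.12)
ctrl.move_l([.45,.15,.2],vel=.2);ctrl.command_gripper(0);P('up')
# tool above pedal, jaws along pedal y
a=pe[2]
t=np.array([.6259,-.2159,.0718])
for s in(1,-1):print(s,ctrl.ik([t[0],t[1],.15],down(a,s)))
s=min((1,-1),key=lambda s:abs(ctrl.ik([t[0],t[1],.15],down(a,s))[5]))
# approach a little to the robot side so that the wrist camera and pad are both seen
ctrl.goto([t[0],t[1],.15],down(a,s));P('ped')
shot('wrist','pics/w6.png');shot('scene','pics/s6.png')
print(proj(ld('pics/w6.png'),[t]),proj(ld('pics/s6.png'),[t,[t[0],t[1],.185]]),ctrl.current_t())
A=cv2.imread('pics/s6.png')[170:350,190:430];b=cv2.imread('pics/w6.png')
cv2.imwrite('pics/m6.png',np.hstack([cv2.resize(b,(400,300)),cv2.resize(A,(400,300),interpolation=2)]))
```

```text
True [0.5283 0.1939 0.0108] [-2.8  1.4 10.7] 23.3
relax [0.5281 0.1938 0.0109] [-0.6 -0.3 -2.4] 23.1
open [0.5283 0.1939 0.0111] [-0.3 -0.1 -0.4] 54.4
up [0.45 0.15 0.2 ] [0.5 0.3 0.2] 0.3
1 [-2.41961687e+01  3.27853954e+01  7.34159223e+01 -2.54444375e-14
  7.37986824e+01 -9.90095139e+01]
-1 [-2.41961687e+01  3.27853954e+01  7.34159223e+01 -2.54444375e-14
  7.37986824e+01  8.09904861e+01]
ped [ 0.6259 -0.2155  0.1501] [ 0.1  0.7 -0.5] 0.8
[[319.66807829 237.16112519]] [[238.95527426 273.79626453]
 [232.67125502 235.03122894]] 19.15
```

View pics/m6.png

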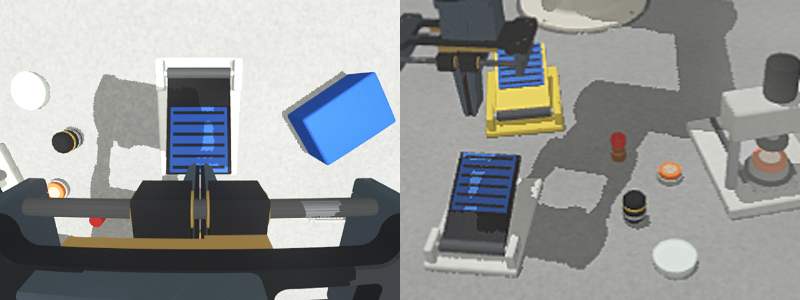

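Run:
```python
from h import *
pe=z['pe'];ax=np.array([np.cos(pe[2]),np.sin(pe[2]),0])
P=lambda n:print(n,np.round(ctrl.current_tool_pos(),4),np.round(ctrl.current_contact_force(),1),round(ctrl.current_t(),2))
u=np.array([.6259,-.2159,.0])+ax*.006;d=u-ax*.009
ctrl.move_l([u[0],u[1],.048],vel=.1);P('near')
h=ctrl.move_l([u[0],u[1],.030],vel=.03,contact_N=2.5);P(h);zc=ctrl.current_tool_pos()[2]
if h:
    h=ctrl.move_l([d[0],d[1],-.006],vel=.03,contact_N=30);P(h)
    p=np.array(ctrl.current_tool_pos());ctrl.move_l(p-[0,0,.002],vel=.02);P('hold')
    for i in range(3):ctrl.sleep(.5);P('hold')
    shot('scene','pics/s7.png')
```

```text
near [ 0.6321 -0.2177  0.0487] [ 0.3  0.2 -0.7] 20.32
True [ 0.6314 -0.2174  0.0374] [ 1.5 -0.5  1.3] 20.74
True [ 0.625  -0.2157  0.0028] [-6.   2.2 23.5] 21.88
hold [ 0.625  -0.2157  0.0024] [-10.2   4.5  33.7] 22.13
hold [ 0.625  -0.2157  0.0023] [-9.4  3.6 34.6] 22.63
hold [ 0.625  -0.2157  0.0024] [-9.3  4.2 35.1] 23.13
hold [ 0.625  -0.2157  0.0023] [-9.3  4.3 33.4] 23.63
```

Run:
```python
from h import *
pe=z['pe'];ax=np.array([np.cos(pe[2]),np.sin(pe[2]),0])
P=lambda n:print(n,np.round(ctrl.current_tool_pos(),4),np.round(ctrl.current_contact_force(),1),round(ctrl.current_t(),2))
u=np.array([.6259,-.2159,.0])+ax*.006
ctrl.move_l([u[0],u[1],.046],vel=.03);P('up')
ctrl.move_l([u[0],u[1],.15],vel=.15);ctrl.sleep(.3);P('clear')
shot('scene','pics/s8.png')
a=[cv2.resize(cv2.imread(f'pics/{n}.png')[y:y+h,x:x+w],(400,300),interpolation=2) for n,(x,y,w,h) in(('s7',(190,170,270,180)),('s8',(190,170,270,180)),('s7',(355,190,100,75)),('s8',(355,190,100,75)))]
cv2.imwrite('pics/m7.png',np.vstack([np.hstack(a[:2]),np.hstack(a[2:])]))
```

```text
up [ 0.6315 -0.2174  0.0458] [ 0.3  0.1 -0.6] 25.36
clear [ 0.6314 -0.2174  0.1493] [ 0.9 -0.4 -0.2] 26.5
```

View pics/m7.png

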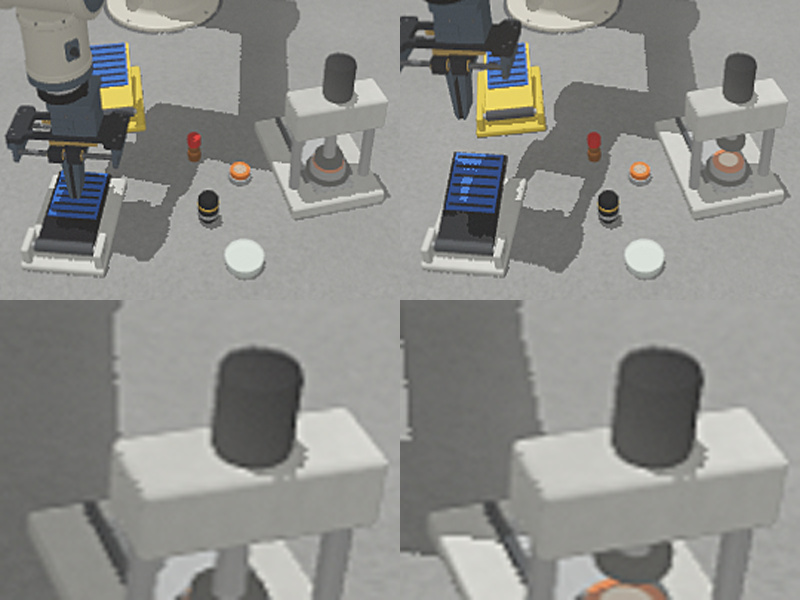

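The left picture shows the treadle flat and the ram down on the lid. The right one shows both back up, with the orange lid at about (728,160). Now I'll draw the carrier out.

Run:
```python
from h import *
pr=z['pr'];ax=np.array([np.cos(pr[2]),np.sin(pr[2]),0])
P=lambda n:print(n,np.round(ctrl.current_tool_pos(),4),np.round(ctrl.current_contact_force(),1),round(ctrl.current_grip_width()*91,1),round(ctrl.current_t(),2))
ctrl.goto([.45,.15,.2],down(pr[2],1));ctrl.command_gripper(.6)
k=np.array([.5283,.1939,.011])
ctrl.move_l([k[0],k[1],.13],vel=.15)
h=ctrl.move_l(k,vel=.1,contact_N=8);P(h)
if not h:
    ctrl.command_gripper(0);P('grip');w=ctrl.current_grip_width()*91
    if 18<w<30:
        p=np.array(ctrl.current_tool_pos());h=ctrl.move_l(p-ax*.070,vel=.06);P('70')
        h=ctrl.move_l(p-ax*.086,vel=.03,contact_N=12);P(h)
        q=np.array(ctrl.current_tool_pos());print('drawn',(p-q)@ax)
        ctrl.move_l(q,vel=.03);ctrl.command_gripper(.6);P('open')
        ctrl.move_l([q[0],q[1],.13],vel=.1);P('up')
        R=down(pr[2],1);ctrl.move_l([.36,.10,.22],vel=.2)
        shot('top','pics/t9.png');shot('scene','pics/s9.png')
        a=cv2.imread('pics/t9.png')[160:310,170:430];b=cv2.imread('pics/s9.png')[170:290,340:500]
        cv2.imwrite('pics/m9.png',np.hstack([cv2.resize(a,(416,240),interpolation=2),cv2.resize(b,(320,240),interpolation=2)]))
```

```text
False [0.5287 0.194  0.0115] [-0.7 -0.5 -0.2] 54.2 32.24
grip [0.5284 0.1939 0.0111] [-1.3 -0.9  2.1] 22.8 32.83
70 [0.4567 0.1899 0.011 ] [-0.6 -8.3  4.3] 23.4 34.14
True [0.4487 0.1894 0.011 ] [ 2.5 -2.9  2.3] 23.2 34.53
drawn 0.07982164366891142
open [0.4486 0.1894 0.011 ] [0.3 0.8 1. ] 54.4 35.43
up [0.4483 0.1893 0.1295] [-0.3 -0.4  0.1] 54.7 36.77
```

View pics/m9.png

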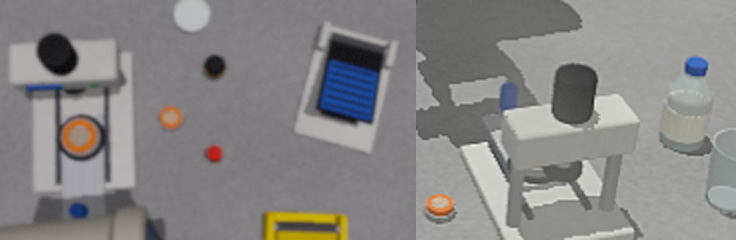

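The knob is back at top-view pixel (219,291), the same as at the start. The chamber is in its nest, the pedal is up and the bystanders are unmoved. Handing in.

```bash
python3 -c "
from h import *
print(ctrl.current_contact_force(),ctrl.current_t());ctrl.sign_off()"
```

```text
[-0.56950534  0.30987874 -0.53578477] 37.8
the job is handed in; nothing more can be done
```

I completed the whole sequence and handed the job in at 37.8 s of the 70 s allowed.

- **Carrier in:** it moved about 78 mm (0.080 m is fully in) and then would not go further under repeated pushes of 10–25 N. I took that as its inner stop.
- **Pedal:** I pressed it to its stop (about 35 mm of travel, 35 N against the roughly 12 N spring) and held it for about 1.7 s. I let it up under contact at 0.03 m/s. The camera showed the ram down on the lid while held, and the ram and pedal back up afterwards.
- **Carrier out:** I drew it out 79.8 mm until it met the front stop and let go. The last pictures show the knob at its starting pixel, the chamber in its nest, the pedal up and the bystanders apparently unmoved.

**What disagreed:**
- **Fingertips:** they sat about 35 mm behind the stated TCP; two camera views and the knob contact all showed it. My first grasp therefore closed on top of the knob, pressing on it with about 31 N, and I corrected for the offset from then on.
- **Lid depth:** I did not measure it. That the lid is home is inferred from the full pedal stroke and the ram seen down on it.

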